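# Press a seal stone into the corner of a carving clamp and hold it

## Task

Get the plain green seal stone ready for carving: stand it upright inside the open seal-carving clamp and press it square into the corner where the two brass fences meet, so that it sits down on the clamp's base and bears against both fences at once. Finish while still gripping it and pushing it into that corner, so that someone else can tighten the screws; do not let go, do not force it hard, and leave the other things on the table alone.

Things in the scene. Friction and masses are not known exactly. Their poses are not given: they have to be found in the camera images.
- green_stone: plain grey-green stone block standing upright, 24 x 24 mm square, 55 mm tall, about 70 g, loose. Origin: centre of its underside; z up along its height, x and y square to its side faces. The brown seal of about the same size stands near by; the two may have changed places.
- clamp: fixed seal-carving clamp: dark wood base 130 x 130 x 8 mm, on it an open 62 x 62 mm pocket between two brass fences (its +x and +y sides) and two drawn-back steel screw jaws (-x and -y sides, 40 mm wide, 20 mm high). Screws with brass knobs end 86 mm from the origin at -x and -y, below 36 mm. Origin: on the table under the pocket's centre; z up; x, y square to the fences. Yaw -0.55 to 0.1 rad.
- far_fence: brass fence on the +x side of the clamp, 12 mm thick, 88 mm long, 28 mm high above the clamp's base (its top is 36 mm above the table); its inner face looks to the clamp's -x and lies 31 mm from the clamp's origin. Its origin: the middle of the fence's thickness, 37 mm in clamp +x, at base top. Rigid.
- left_fence: brass fence on the +y side of the clamp, 12 mm thick, 76 mm long, same height; its inner face looks to the clamp's -y and lies 31 mm from the clamp's origin. Its origin: the middle of the fence's thickness, 37 mm in clamp +y, at base top. Rigid.
- corner (a point): inner corner where the fences' faces and the top of the clamp's base meet: clamp frame (+31, +31, +8) mm. Axes parallel to the clamp's; the pocket lies towards -x, -y. The stone's home is with its centre 12 mm from each fence. Seated, 27 mm of it stand above the fences: hold it by its upper half.
- brown_seal: brown carved stone seal with a domed top, 20 x 20 x 54 mm, standing loose; not wanted. Origin at the centre of its underside.
- lying_seal: small oval green seal 16 x 49 x 16 mm lying loose farther back; leave alone.
- paste_tin: round red tin, 64 mm wide and 22 mm high, closed, loose; leave alone.
- tape: roll of tape, 82 mm wide, 18 mm high, loose; leave alone.
- ink_cake: black ink stick 22 x 85 x 10 mm lying loose; leave alone.
- water_dropper: small white water dropper 55 x 69 x 34 mm, loose; leave alone.
- stone_grip (a point): point on the green stone's axis, 42 mm above its underside, in the middle of the part that stays free above the fences

How it is judged:
By the outcome, as a careful person would: the job done as asked, in the order asked, and still so for the second after the job is handed in, while the arm keeps its last pose, push and grip.
It also fails if it takes over 59 s, if anything falls off the work surface, if the arm or the gripper's body presses on something with over 40 N, if the wrist force passes 120 N, or if a joint passes its speed limit or range.

## Robot

A 6-joint arm with a two-finger parallel gripper is mounted at the origin on a cart in front of the work surface, level with it; the furniture and walls round the work are solid. World frame = base frame: x ahead of the robot, y to its left, z up, the work surface at z = 0. Lengths are in m, angles in rad, forces in N, time in s.
With the tool pointing down it reaches from about 0.4 to 0.825 m from the base axis. Payload 7 kg.
Tool frame: the origin (TCP) lies midway between the tips of the shut fingers; the grasp point (between the pads) lies 19 mm behind it; z points along the fingers, y is the line along which they close (so a half turn about z gives the same grasp; the last joint's range is limited). The gripper opens to 88 mm and grips with 3 to 60 N. Pads are 19 mm wide; open, the fingers measure 130 mm over their backs; the gripper's body (78 mm by 193 mm) begins 47 mm behind the grasp point.
Start: joints at [1.465, 0.359, 0.012, 0, -1.224, -0.288], TCP at [0.259, 0.623, 0.227] pointing down, gripper open.
Joint ranges: [-3.07, 3.07], [-1.43, 2.12], [-1.02, 1.25], [-3.03, 1.67], [-3.05, -0], [-3.03, 3.03]. Speed limits (rad/s): [2.39, 2.39, 3.01, 3.14, 3.14, 3.14].

## Interface

Orientations are given as [roll, pitch, yaw] about the fixed x, y, z axes, in that order (R = Rz(yaw) Ry(pitch) Rx(roll)).
In Python, from station import arm gives the robot as it stands.
- The arm moves only by the tool servo_tool, never from a script. Its argument "deltas" is a list of rows, each a list of 7 numbers: the closure, from -1 (fully open) to 1 (shut), then the shift along the tool's x, y, z in mm, then the turn, a rotation vector about the tool's x, y, z in degrees. In form: [[gripper, x, y, z, ax, ay, az], ...]. A call has 1 to 20 rows; each row shifts and turns the commanded pose from where the row before left it, along the tool's axes as they then stand; what a row does not reach is not made up. A row lasts 1/12 s, in which the tool goes at most 41.7 mm and 7.16 degrees, less where a joint would pass 70% of its speed; a pose out of reach is approached as far as the arm can. A call is refused whole if a number of a shift passes 41.7 or a number of a turn 7.16, either way. A call with a gripper value outside its range is refused whole. The fingers move at their own pace and stop on an object; "squeeze" is the grip in N (left out, the last holds). Time passes only in rows, so rows that do not move let the fingers close. It gives the time, the measured TCP pose, the force, the opening and the grip force at its end, in the units of the state.
- arm.get_state(): the state, without advancing time (a new reading comes with each control period).
- arm.grab_frame(name): name is "scene" or "top" or "wrist"; returns a dict with "color" (384x512x3 uint8, red, green, blue), "K" (3x3 intrinsics, pixels), "position" and "orientation" of the camera in the world. Camera axes: x right, y down, z forward; pixel columns grow to the right and rows downward; lengths in m; the calibration is good to about 2 mm. A picture is of the moment at which its call begins. There is no depth.
- arm.job_done(): hands the job in; it is judged then, once.
Trained networks look in a picture, given as the dict that the camera call returned (one of the last four; its "shot" number tells which), for a name from the list of things; names that differ only in an ending like _2 or _b are one class to them, and where a whole thing is asked for, a point or a joint stands for the part that bears it (a point fixed in the world has none). Each returns a list of dicts, best first, with "conf" (0 to 1); they miss things now and then, are a little off and sometimes report something else, mostly with a low value. They report only what shows in the picture. A call takes as long as a camera call.
- arm.recognise(query, picture): "at" ([x, y, z] in m, in the coordinates of the camera as it stood for that picture, good to about 4 mm: the middle of the surface that is visible of it).
The state is a dict: "t": time; "q": joint angles; "qd": joint speeds; "joint_efforts": joint torques, N m; "eef_pos": TCP position; "ee_rot": TCP orientation; "force": force on the tool from outside, world axes, zero at the start; "moment": the same for the moment, N m; "width": finger opening in m; "gripper_force": force on a finger pad.
Only numpy, scipy, OpenCV 4.12 (cv2) and the standard library are available. Lean on these libraries where they do the work, as an engineer would, in place of code of your own. Each camera call takes 0.05 s, during which the arm holds its last target. There are 200 camera calls.

## Working session

There is one attempt and no reset: what is moved stays moved. The work goes in short steps, Python scripts to look and compute and a tool call to move; the robot and the scene stay as the last step left them, time stands still between calls to the robot, and variables do not carry over. Pictures are saved under pics/ and viewed, at most 10 in all, crops included, and the job is handed in when it is done.

Besides the shell and the picture viewer there is one more tool, called after ">>>" as name([rows], argument=value, ...), one row to a line, values as JSON. servo_tool: Moves the arm, as the interface text tells. Its arguments: {"type":"object","properties":{"deltas":{"type":"array","items":{"type":"array","items":{"type":"number"}}},"squeeze":{"type":"number"}},"required":["deltas"]}

```bash
mkdir -p pics; cat > h.py <<'E'
import numpy as np, cv2
from scipy.spatial.transform import Rotation as R
from station import arm
def rot(o):
    o=np.array(o,float)
    if o.shape==(3,3): return o
    return R.from_euler('xyz',o).as_matrix() if o.size==3 else R.from_quat(o).as_matrix()
def world(f,p): return rot(f["orientation"])@np.array(p)+np.array(f["position"])
def pix2plane(f,u,v,z):
    d=rot(f["orientation"])@np.linalg.inv(np.array(f["K"]))@np.array([u,v,1.]); p=np.array(f["position"])
    return p+d*(z-p[2])/d[2]
def proj(f,P):
    c=rot(f["orientation"]).T@(np.array(P)-np.array(f["position"])); k=np.array(f["K"])@c; return k[:2]/k[2]
def save(f,n): cv2.imwrite("pics/"+n,f["color"][:,:,::-1])
E
python3 - <<'E'
from h import *
np.set_printoptions(precision=4,suppress=True)
s=arm.get_state(); print(s)
for n in ("scene","top"):
    f=arm.grab_frame(n); save(f,n+"0.png"); print(n,f["position"],f["orientation"],f["K"])
    for q in ("green_stone","brown_seal","clamp","far_fence","left_fence","lying_seal"):
        for d in arm.recognise(q,f)[:2]:
            w=world(f,d["at"]); print(q,round(d["conf"],2),w,proj(f,w))
E
```

```text
{'t': 0.0, 'q': array([ 1.4651,  0.3593,  0.011 , -0.0003, -1.2241, -0.2881]), 'qd': array([ 0.0008,  0.0018, -0.    ,  0.002 , -0.0008, -0.0003]), 'joint_efforts': array([ -0.0012, -58.2714,  29.3052,   6.9975,   0.007 ,  -0.0002]), 'eef_pos': array([0.2588, 0.6229, 0.2256]), 'ee_rot': array([ 3.14  , -0.0001, -0.3939]), 'force': array([-0.0343,  0.0328, -0.1669]), 'moment': array([ 0.0287,  0.0017, -0.0079]), 'gripper_force': 0.0, 'width': 0.08715254798391991}
scene [ 0.0597 -0.6891  0.7912] [-2.3067 -0.0218 -0.7113] [[412.9982   0.     252.7816]
 [  0.     412.9982 190.1607]
 [  0.       0.       1.    ]]
green_stone 0.85 [ 0.4586 -0.3392  0.0414] [279.3074 284.4798]
brown_seal 0.73 [ 0.5559 -0.3782  0.0318] [322.4391 274.8372]
clamp 0.64 [0.5751 0.2062 0.0181] [184.0897 153.9094]
far_fence 0.54 [0.6171 0.2122 0.0261] [194.112  145.7734]
left_fence 0.6 [0.5811 0.2537 0.0263] [176.9731 143.9275]
lying_seal 0.47 [ 0.6776 -0.3604  0.0108] [349.3617 249.1955]
top [ 0.5438 -0.0681  1.3062] [-3.0923 -0.0056 -1.5698] [[377.3141   0.     255.5315]
 [  0.     377.3141 190.9796]
 [  0.       0.       1.    ]]
green_stone 0.51 [ 0.4723 -0.3288  0.0536] [332.1423 231.2788]
clamp 0.75 [0.5787 0.2079 0.0075] [173.164  199.3269]
far_fence 0.6 [0.6215 0.2122 0.0326] [170.4338 186.4493]
left_fence 0.72 [0.5773 0.2086 0.0062] [173.0077 199.755 ]
left_fence 0.47 [0.5836 0.2616 0.038 ] [155.2163 197.6216]
lying_seal 0.45 [ 0.6832 -0.3546  0.0149] [336.7375 169.0941]
```

```bash
python3 - <<'E'
import cv2,numpy as np
a=cv2.imread("pics/scene0.png");b=cv2.imread("pics/top0.png")
c1=cv2.resize(a[190:330,220:400],(400,311),interpolation=2)
c2=cv2.resize(a[100:205,120:255],(400,311),interpolation=2)
d1=cv2.resize(b[150:255,275:410],(400,289)[:2] if 0 else (400,311),interpolation=2)
d2=cv2.resize(b[150:255,110:245],(400,311),interpolation=2)
v=np.vstack([np.hstack([c1,c2]),np.hstack([d1,d2])]);cv2.imwrite("pics/m0.png",cv2.resize(v,(760,591)))
E
```

```text
(no output)
```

View pics/m0.png

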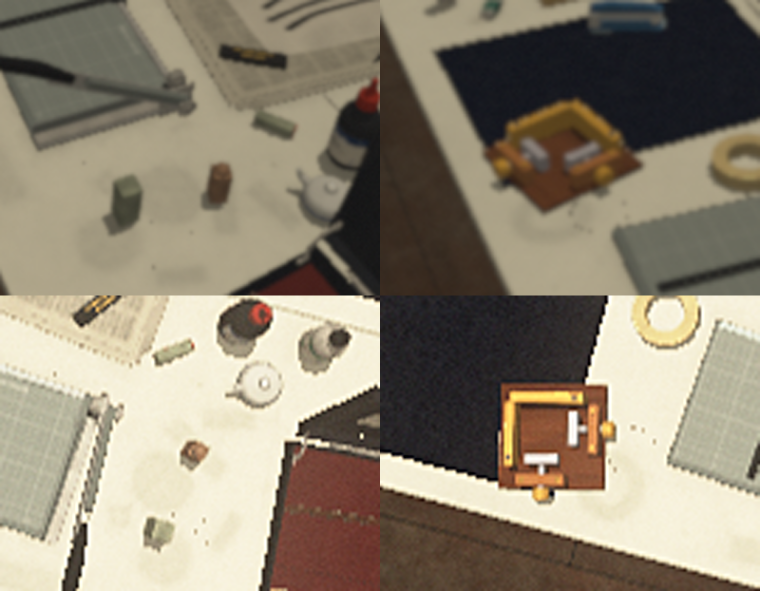

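View pics/scene0.png

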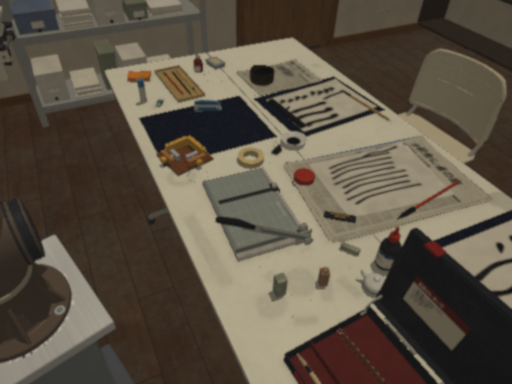

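The stone standing at scene pixel (280,285) is grey-green; the brown seal is at (323,276). The clamp is at (184,154) with its fences at +x and +y, its yaw near 0. Next I'll move over the clamp for a wrist view on the way to the stone.

```bash
cat >> h.py <<'E'
def plan(P,yaw,n,p0=None,y0=None):
    "equal rows from the present (or given) pose to TCP P, tool down at yaw; tilt corrected too"
    s=arm.get_state(); p=np.array(s["eef_pos"] if p0 is None else p0)
    r=R.from_euler('xyz',s["ee_rot"] if y0 is None else [np.pi,0,y0]); r1=R.from_euler('xyz',[np.pi,0,yaw])
    w=(r.inv()*r1).as_rotvec(); st=(np.array(P)-p)/n
    for k in range(n):
        rk=r*R.from_rotvec(w*k/n); print([round(float(x),1) for x in list(rk.inv().apply(st)*1000)+list(np.degrees(w)/n)])
E
python3 - <<'E'
from h import *
plan([0.48,0.21,0.30],0.0,14)
E
```

```text
[25.9, 21.2, -5.2, 0.0, 0.0, -1.6]
[25.3, 21.9, -5.2, 0.0, 0.0, -1.6]
[24.7, 22.6, -5.2, 0.0, 0.0, -1.6]
[24.0, 23.3, -5.2, 0.0, 0.0, -1.6]
[23.4, 24.0, -5.2, 0.0, 0.0, -1.6]
[22.7, 24.6, -5.2, 0.0, 0.0, -1.6]
[22.0, 25.3, -5.2, 0.0, 0.0, -1.6]
[21.3, 25.9, -5.2, 0.0, 0.0, -1.6]
[20.5, 26.4, -5.2, 0.0, 0.0, -1.6]
[19.8, 27.0, -5.2, 0.0, 0.0, -1.6]
[19.0, 27.6, -5.2, 0.0, 0.0, -1.6]
[18.2, 28.1, -5.2, 0.0, 0.0, -1.6]
[17.4, 28.6, -5.2, 0.0, 0.0, -1.6]
[16.6, 29.1, -5.2, 0.0, 0.0, -1.6]
```

>>> servo_tool([
  [-1,26,21,-5,0,0,-1.6],
  [-1,25,22,-5,0,0,-1.6],
  [-1,25,23,-5,0,0,-1.6],
  [-1,24,23,-5,0,0,-1.6],
  [-1,23,24,-5,0,0,-1.6],
  [-1,23,25,-5,0,0,-1.6],
  [-1,22,25,-5,0,0,-1.6],
  [-1,21,26,-5,0,0,-1.6],
  [-1,21,26,-5,0,0,-1.6],
  [-1,20,27,-5,0,0,-1.6],
  [-1,19,28,-5,0,0,-1.6],
  [-1,18,28,-5,0,0,-1.6],
  [-1,17,29,-5,0,0,-1.6],
  [-1,17,29,-5,0,0,-1.6],
  [-1,0,0,0,0,0,0],
])

```text
t: 1.95
eef_pos: [0.4816, 0.2054, 0.298]
ee_rot: [-3.141, -0.002, -0.004]
force: [-0.0, 0.7, 0.5]
width: 0.0881
gripper_force: 0.0
```

```bash
python3 - <<'E'
from h import *
np.set_printoptions(precision=4,suppress=True)
f=arm.grab_frame("wrist"); cv2.imwrite("pics/w1.png",cv2.resize(f["color"][:,:,::-1],(768,576)))
s=arm.get_state(); print(s["t"],s["q"],s["eef_pos"],s["ee_rot"],f["position"],f["orientation"],f["K"])
import pickle; pickle.dump(f,open("w1.pkl","wb"))
for q in ("clamp","far_fence","left_fence"):
    for d in arm.recognise(q,f)[:1]:
        w=world(f,d["at"]); print(q,round(d["conf"],2),w,proj(f,w))
plan([0.40,-0.335,0.28],-0.0,18)
E
```

```text
2.0 [ 0.7819  0.0662 -0.204   0.0003 -1.2992  0.7825] [0.4809 0.207  0.2973] [-3.1409 -0.0012 -0.0063] [0.5469 0.204  0.4553] [ 2.8937 -0.0001 -1.5755] [[286.6117   0.     252.3264]
 [  0.     286.6117 189.4378]
 [  0.       0.       1.    ]]
clamp 0.81 [0.5791 0.2142 0.0053] [245.3685  94.7034]
far_fence 0.88 [0.622  0.2137 0.0356] [244.8752  59.7433]
left_fence 0.83 [0.5805 0.2596 0.038 ] [211.9809  92.0448]
[-4.3, 30.3, 0.9, -0.0, 0.0, -0.0]
[-4.3, 30.3, 0.9, -0.0, 0.0, -0.0]
[-4.3, 30.3, 0.9, -0.0, 0.0, -0.0]
[-4.3, 30.3, 0.9, -0.0, 0.0, -0.0]
[-4.3, 30.3, 0.9, -0.0, 0.0, -0.0]
[-4.3, 30.3, 0.9, -0.0, 0.0, -0.0]
[-4.3, 30.3, 0.9, -0.0, 0.0, -0.0]
[-4.4, 30.3, 0.9, -0.0, 0.0, -0.0]
[-4.4, 30.3, 0.9, -0.0, 0.0, -0.0]
[-4.4, 30.3, 0.9, -0.0, 0.0, -0.0]
[-4.4, 30.3, 0.9, -0.0, 0.0, -0.0]
[-4.4, 30.3, 0.9, -0.0, 0.0, -0.0]
[-4.4, 30.3, 0.9, -0.0, 0.0, -0.0]
[-4.4, 30.3, 0.9, -0.0, 0.0, -0.0]
[-4.4, 30.3, 0.9, -0.0, 0.0, -0.0]
[-4.4, 30.3, 0.9, -0.0, 0.0, -0.0]
[-4.4, 30.3, 0.9, -0.0, 0.0, -0.0]
[-4.4, 30.2, 0.9, -0.0, 0.0, -0.0]
```

View pics/w1.png

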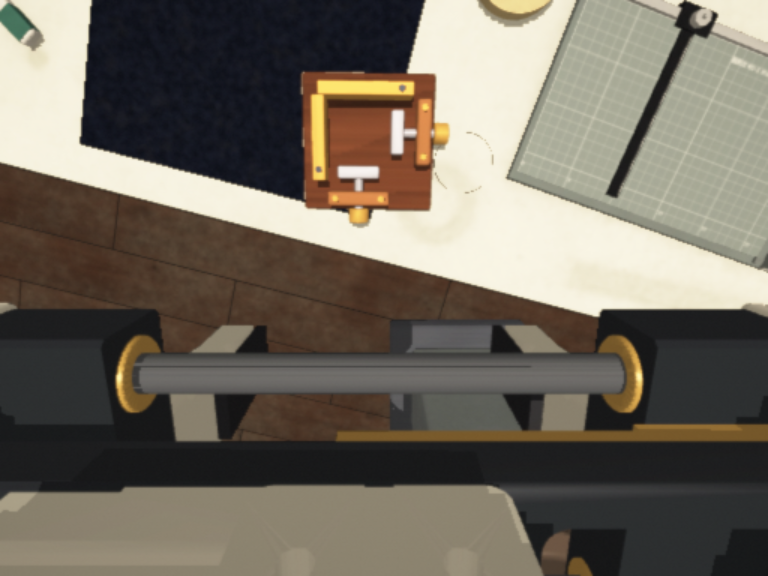

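The wrist view shows the clamp's base with corners at (302,72), (436,73), (431,210) and (306,208) in the 1.5x picture, and the brass fences at the top and left. I'll move on to the stone and compute the clamp pose in the meantime.

>>> servo_tool([
  [-1,-4,30,1,0,0,0],
  [-1,-4,30,1,0,0,0],
  [-1,-4,30,1,0,0,0],
  [-1,-4,30,1,0,0,0],
  [-1,-4,30,1,0,0,0],
  [-1,-4,30,1,0,0,0],
  [-1,-4,30,1,0,0,0],
  [-1,-4,30,1,0,0,0],
  [-1,-4,30,1,0,0,0],
  [-1,-4,30,1,0,0,0],
  [-1,-4,30,1,0,0,0],
  [-1,-4,30,1,0,0,0],
  [-1,-4,30,1,0,0,0],
  [-1,-4,30,1,0,0,0],
  [-1,-4,30,1,0,0,0],
  [-1,-4,30,1,0,0,0],
  [-1,-4,30,1,0,0,0],
  [-1,-4,30,1,0,0,0],
  [-1,0,0,0,0,0,0],
])

```text
t: 3.73
eef_pos: [0.4061, -0.3331, 0.2775]
ee_rot: [3.141, 0.002, -0.004]
force: [-1.1, 1.3, -0.3]
width: 0.088
gripper_force: 0.0
```

```bash
python3 - <<'E'
from h import *
import pickle
from scipy.optimize import least_squares
np.set_printoptions(precision=4,suppress=True)
g=pickle.load(open("w1.pkl","rb"))
px=np.array([[302,72],[436,73],[431,210],[306,208]])/1.5
loc=np.array([[65,65],[65,-65],[-65,-65],[-65,65]])/1000
W=[pix2plane(g,*p,0.008)[:2] for p in px]
def res(a): 
    c,s=np.cos(a[2]),np.sin(a[2]); return (loc@np.array([[c,s],[-s,c]])+a[:2]-W).ravel()
r=least_squares(res,[.58,.21,0]); print("clamp",r.x,r.fun*1000)
f=arm.grab_frame("wrist"); save(f,"w2.png"); pickle.dump(f,open("w2.pkl","wb"))
s=arm.get_state(); print(s["t"],s["q"],s["eef_pos"],s["ee_rot"])
uv=None
for q in ("green_stone","brown_seal"):
    for d in arm.recognise(q,f)[:2]:
        w=world(f,d["at"]); print(q,round(d["conf"],2),w,proj(f,w)); uv=proj(f,w) if uv is None else uv
u,v=map(int,uv); x0,y0=max(u-60,0),max(v-45,0); print(x0,y0)
c1=cv2.resize(f["color"][y0:y0+90,x0:x0+120,::-1],(600,450),interpolation=cv2.INTER_CUBIC)
cv2.imwrite("pics/w2c.png",c1)
E
```

```text
clamp [ 0.5777  0.2134 -0.0149] [ 0.8901  0.9781  0.4145 -1.1305 -0.3088 -0.6885 -0.9958  0.8409]
3.7833 [-0.31    0.0793 -0.2341  0.     -1.2592  1.8761] [ 0.4062 -0.3315  0.2776] [-3.1411  0.0017 -0.0046]
green_stone 0.81 [ 0.4653 -0.3345  0.0518] [252.2494 121.0174]
brown_seal 0.79 [ 0.5546 -0.3767  0.0441] [285.7484  47.1739]
192 76
```

View pics/w2c.png

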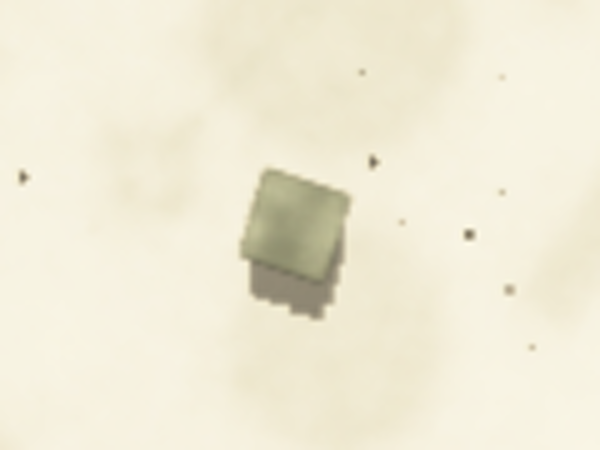

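The plain green top face has crop corners at (268,168), (350,195), (323,283) and (242,258), and nothing stands close to it.

```bash
python3 - <<'E'
from h import *
import pickle
np.set_printoptions(precision=4,suppress=True)
f=pickle.load(open("w2.pkl","rb"))
px=np.array([[268,168],[350,195],[323,283],[242,258]])/5+[192,76]-0.4
W=np.array([pix2plane(f,*p,0.055)[:2] for p in px]); c=W.mean(0)
e=[W[(i+1)%4]-W[i] for i in range(4)]
print(c,[np.linalg.norm(x) for x in e],[(np.degrees(np.arctan2(x[1],x[0]))+45)%90-45 for x in e])
yaw=np.radians(np.mean([(np.degrees(np.arctan2(x[1],x[0]))+45)%90-45 for x in e]))
plan([*c,0.12],yaw,8); print(); plan([*c,0.032],yaw,4,p0=[*c,0.12],y0=yaw)
E
```

```text
[ 0.4656 -0.3326] [np.float64(0.02200920305176652), np.float64(0.02318482966037158), np.float64(0.02194596875672817), np.float64(0.023484347906059123)] [np.float64(-17.87749790720156), np.float64(-17.422675584219746), np.float64(-17.097049835339618), np.float64(-17.26922708781805)]
[7.4, 0.3, 19.8, -0.0, 0.0, 2.2]
[7.4, 0.0, 19.8, -0.0, 0.0, 2.2]
[7.4, -0.2, 19.8, -0.0, 0.0, 2.2]
[7.4, -0.5, 19.8, -0.0, 0.0, 2.2]
[7.4, -0.8, 19.8, -0.0, 0.0, 2.2]
[7.3, -1.1, 19.8, -0.0, 0.0, 2.2]
[7.3, -1.4, 19.8, -0.0, 0.0, 2.2]
[7.2, -1.6, 19.8, -0.0, 0.0, 2.2]

[0.0, -0.0, 22.0, 0.0, 0.0, 0.0]
[0.0, -0.0, 22.0, 0.0, 0.0, 0.0]
[0.0, -0.0, 22.0, 0.0, 0.0, 0.0]
[0.0, -0.0, 22.0, 0.0, 0.0, 0.0]
```

Sizes are consistent (22–23 mm), so I'll descend.

>>> servo_tool([
  [-1,7.4,0.3,20,0,0,2.2],
  [-1,7.4,0,20,0,0,2.2],
  [-1,7.4,-0.2,20,0,0,2.2],
  [-1,7.4,-0.5,20,0,0,2.2],
  [-1,7.4,-0.8,20,0,0,2.2],
  [-1,7.3,-1.1,20,0,0,2.2],
  [-1,7.3,-1.4,20,0,0,2.2],
  [-1,7.2,-1.6,18,0,0,2.2],
  [-1,0,0,15,0,0,0],
  [-1,0,0,15,0,0,0],
  [-1,0,0,15,0,0,0],
  [-1,0,0,15,0,0,0],
  [-1,0,0,15,0,0,0],
  [-1,0,0,12,0,0,0],
  [-1,0,0,0,0,0,0],
  [-1,0,0,0,0,0,0],
  [-1,0,0,0,0,0,0],
])

```text
t: 5.3
eef_pos: [0.4656, -0.3322, 0.0334]
ee_rot: [3.141, 0.001, -0.308]
force: [-1.7, -4.6, -1.5]
width: 0.0878
gripper_force: 0.0
```

```bash
python3 - <<'E'
from h import *
s=arm.get_state(); print(s["t"],s["eef_pos"],s["ee_rot"],s["force"])
plan([0.4656,-0.3326,0.032],-0.304,2)
E
```

```text
5.3 [ 0.46558164 -0.33217243  0.03338774] [ 3.14105315e+00  9.91671754e-04 -3.07538361e-01] [-1.66835065 -4.60297826 -1.50900735]
[0.1, 0.2, 0.7, 0.0, 0.0, -0.1]
[0.1, 0.2, 0.7, 0.0, 0.0, -0.1]
```

>>> servo_tool([
  [-1,0,0,1.5,0,0,0],
  [1,0,0,0,0,0,0],
  [1,0,0,0,0,0,0],
  [1,0,0,0,0,0,0],
  [1,0,0,0,0,0,0],
  [1,0,0,0,0,0,0],
  [1,0,0,0,0,0,0],
  [1,0,0,0,0,0,0],
  [1,0,0,0,0,0,0],
  [1,0,0,0,0,0,0],
], squeeze=30)

```text
t: 6.13
eef_pos: [0.4654, -0.3334, 0.032]
ee_rot: [-3.142, 0.0, -0.31]
force: [-0.5, -0.4, -0.1]
width: 0.0332
gripper_force: 0.0
```

>>> servo_tool([
  [1,0,0,0,0,0,0],
  [1,0,0,0,0,0,0],
  [1,0,0,0,0,0,0],
  [1,0,0,0,0,0,0],
  [1,0,0,0,0,0,0],
])

```text
t: 6.55
eef_pos: [0.4653, -0.3334, 0.032]
ee_rot: [3.142, 0.0, -0.31]
force: [0.5, -0.3, -0.2]
width: 0.0239
gripper_force: 29.8
```

Gripped (23.9 mm). Lift, and refine the clamp pose from the stored wrist picture.

>>> servo_tool([
  [1,0,0,-4,0,0,0],
  [1,0,0,-10,0,0,0],
  [1,0,0,-20,0,0,0],
  [1,0,0,-25,0,0,0],
  [1,0,0,-25,0,0,0],
  [1,0,0,-25,0,0,0],
  [1,0,0,-20,0,0,0],
])

```text
t: 7.13
eef_pos: [0.4657, -0.3336, 0.1642]
ee_rot: [3.141, -0.002, -0.31]
force: [1.3, -0.1, -0.6]
width: 0.024
gripper_force: 29.8
```

```bash
python3 - <<'E'
from h import *
import pickle
g=pickle.load(open("w1.pkl","rb"))
hsv=cv2.cvtColor(g["color"],cv2.COLOR_RGB2HSV)
m=cv2.inRange(hsv,(18,110,150),(35,255,255)); m[:40]=0; m[145:]=0; m[:,:195]=0; m[:,300:]=0
c=g["color"][40:150,190:310,::-1]
o=np.hstack([c,cv2.cvtColor(m[40:150,190:310],cv2.COLOR_GRAY2BGR)])
cv2.imwrite("pics/clampc.png",cv2.resize(o,None,fx=3.3,fy=3.3,interpolation=cv2.INTER_NEAREST) if 0 else cv2.resize(c,(656,600),interpolation=cv2.INTER_CUBIC))
s=arm.get_state(); print(s["eef_pos"],s["ee_rot"],s["gripper_force"],s["width"])
plan([0.5817,0.2173,0.15],-0.012,18)
E
```

```text
[ 0.46572957 -0.33361462  0.16416598] [ 3.14129145e+00 -2.28234705e-03 -3.09813323e-01] 29.796157479286194 0.02402599869740177
[-3.2, -31.1, 0.8, 0.0, -0.0, -0.9]
[-2.7, -31.2, 0.8, 0.0, -0.0, -0.9]
[-2.2, -31.2, 0.8, 0.0, -0.0, -0.9]
[-1.6, -31.2, 0.8, 0.0, -0.0, -0.9]
[-1.1, -31.3, 0.8, 0.0, -0.0, -0.9]
[-0.6, -31.3, 0.8, 0.0, -0.0, -0.9]
[-0.1, -31.3, 0.8, 0.0, -0.0, -0.9]
[0.4, -31.3, 0.8, 0.0, -0.0, -0.9]
[0.9, -31.3, 0.8, 0.0, -0.0, -0.9]
[1.5, -31.2, 0.8, 0.0, -0.0, -0.9]
[2.0, -31.2, 0.8, 0.0, -0.0, -0.9]
[2.5, -31.2, 0.8, 0.0, -0.0, -0.9]
[3.0, -31.1, 0.8, 0.0, -0.0, -0.9]
[3.5, -31.1, 0.8, 0.0, -0.0, -0.9]
[4.0, -31.0, 0.8, 0.0, -0.0, -0.9]
[4.5, -30.9, 0.8, 0.0, -0.0, -0.9]
[5.1, -30.9, 0.8, 0.0, -0.0, -0.9]
[5.6, -30.8, 0.8, 0.0, -0.0, -0.9]
```

View pics/clampc.png

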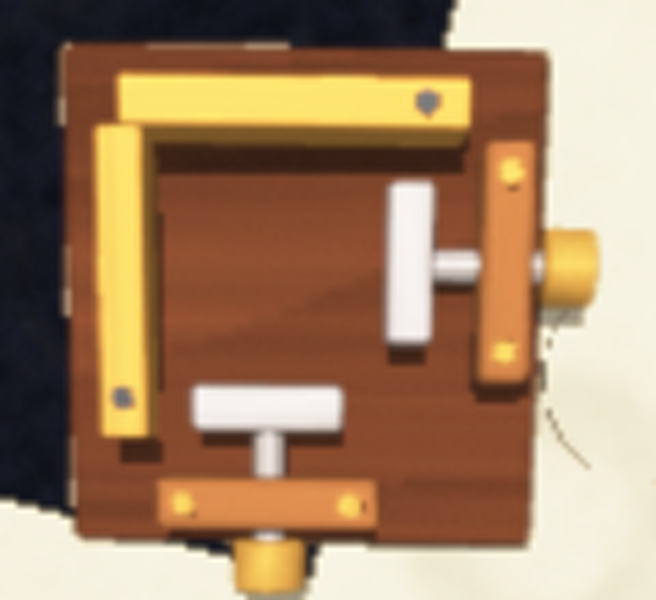

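The crop clearly shows the far fence's top edges, inner (118,125)-(470,132) and outer (118,73)-(471,77), and the left fence's, inner (140,125)-(149,437) and outer (95,125)-(102,437).

>>> servo_tool([
  [1,-3.2,-31,1,0,0,-0.9],
  [1,-2.7,-31,1,0,0,-0.9],
  [1,-2.2,-31,1,0,0,-0.9],
  [1,-1.6,-31,1,0,0,-0.9],
  [1,-1.1,-31,1,0,0,-0.9],
  [1,-0.6,-31,1,0,0,-0.9],
  [1,-0.1,-31,1,0,0,-0.9],
  [1,0.4,-31,1,0,0,-0.9],
  [1,0.9,-31,1,0,0,-0.9],
  [1,1.5,-31,1,0,0,-0.9],
  [1,2,-31,1,0,0,-0.9],
  [1,2.5,-31,1,0,0,-0.9],
  [1,3,-31,1,0,0,-0.9],
  [1,3.5,-31,0,0,0,-0.9],
  [1,4,-31,0,0,0,-0.9],
  [1,4.5,-31,0,0,0,-0.9],
  [1,5.1,-31,0,0,0,-0.9],
  [1,5.6,-31,0,0,0,-0.9],
  [1,0,0,0,0,0,0],
])

```text
t: 8.72
eef_pos: [0.5862, 0.219, 0.1488]
ee_rot: [-3.14, -0.002, -0.023]
force: [1.3, -0.8, -0.3]
width: 0.024
gripper_force: 30.0
```

```bash
python3 - <<'E'
from h import *
import pickle
from scipy.optimize import least_squares
np.set_printoptions(precision=4,suppress=True)
g=pickle.load(open("w1.pkl","rb"))
P=lambda u,v,z: pix2plane(g,u/5.464+190-0.4,v/5.464+40-0.4,z)[:2]
for n,L in (("far in",[(118,125),(470,132)]),("far out",[(118,73),(471,77)]),("left in",[(140,125),(149,437)]),("left out",[(95,125),(102,437)])):
    a,b=[P(*p,0.036) for p in L]; d=b-a; print(n,a,b,np.degrees(np.arctan2(d[1],d[0]))%90, np.linalg.norm(d))
W=[P(*p,0.008) for p in [(63,44),(549,53),(527,546),(78,537)]]
E=[("x",31,P(118,125,.036)),("x",31,P(470,132,.036)),("x",43,P(118,73,.036)),("x",43,P(471,77,.036)),("y",31,P(140,125,.036)),("y",31,P(149,437,.036)),("y",43,P(95,125,.036)),("y",43,P(102,437,.036)),
("x",65,W[0]),("x",65,W[1]),("x",-65,W[2]),("x",-65,W[3]),("y",65,W[0]),("y",-65,W[1]),("y",-65,W[2]),("y",65,W[3])]
def res(a,E=E):
    Rm=np.array([[np.cos(a[2]),-np.sin(a[2])],[np.sin(a[2]),np.cos(a[2])]])
    return [((Rm.T@(p-a[:2]))["xy".index(k)]*1000-v) for k,v,p in E]
r=least_squares(res,[.58,.21,0]); print(r.x,r.fun); a=r.x
print("fences only",least_squares(lambda a:res(a,E[:8]),[.58,.21,0]).x)
Rm=np.array([[np.cos(a[2]),-np.sin(a[2])],[np.sin(a[2]),np.cos(a[2])]])
s=arm.get_state(); print(s["t"],s["eef_pos"],s["ee_rot"],s["force"])
t=a[:2]+Rm@[.006,.006]; print(t,"seat",a[:2]+Rm@[.019,.019]); plan([*t,0.09],a[2],4)
E
```

```text
far in [0.6187 0.2594] [0.6167 0.172 ] 88.67688673490491 0.08746933668825335
far out [0.6306 0.259 ] [0.6293 0.1719] 89.13662975120064 0.08703605399130819
left in [0.6187 0.254 ] [0.5434 0.2544] 89.69492160761075 0.07528620782211251
left out [0.6188 0.2651] [0.5435 0.2666] 88.89504429636392 0.07529398894364601
[ 0.5825  0.2186 -0.0194] [ 4.3835  4.0571  4.2772  4.6508  5.0898  4.0331  4.2644  4.2587 -5.4223
 -5.7099 -3.4409 -2.7955 -5.657  -3.009  -2.8056 -6.1743]
fences only [ 0.5869  0.2229 -0.0162]
8.7167 [0.5862 0.219  0.1488] [-3.1405 -0.0019 -0.0231] [ 1.2601 -0.7768 -0.3313]
[0.5887 0.2245] seat [0.6019 0.2372]
[0.6, -1.4, 14.7, -0.0, -0.0, -0.1]
[0.6, -1.4, 14.7, -0.0, -0.0, -0.1]
[0.6, -1.4, 14.7, -0.0, -0.0, -0.1]
[0.6, -1.4, 14.7, -0.0, -0.0, -0.1]
```

The fences agree with the detector at origin (0.587, 0.223), yaw -0.016; the base itself is just not centred on them. I'll descend with the stone about 14 mm clear of both fences.

```bash
python3 - <<'E'
from h import *
plan([.592,.228,.06],-.016,6)
E
```

```text
[0.9, -1.5, 14.8, -0.0, -0.0, -0.1]
[0.9, -1.5, 14.8, -0.0, -0.0, -0.1]
[0.9, -1.5, 14.8, -0.0, -0.0, -0.1]
[0.9, -1.5, 14.8, -0.0, -0.0, -0.1]
[0.9, -1.5, 14.8, -0.0, -0.0, -0.1]
[0.9, -1.5, 14.8, -0.0, -0.0, -0.1]
```

>>> servo_tool([
  [1,0.9,-1.5,15,0,0,-0.1],
  [1,0.9,-1.5,15,0,0,-0.1],
  [1,0.9,-1.5,15,0,0,-0.1],
  [1,0.9,-1.5,15,0,0,-0.1],
  [1,0.9,-1.5,15,0,0,0],
  [1,0.9,-1.5,13,0,0,0],
  [1,0,0,0,0,0,0],
  [1,0,0,0,0,0,0],
  [1,0,0,0,0,0,0],
])

```text
t: 9.47
eef_pos: [0.5909, 0.2233, 0.0613]
ee_rot: [-3.141, -0.001, -0.02]
force: [-0.5, 0.2, -0.0]
width: 0.0239
gripper_force: 30.0
```

```bash
python3 - <<'E'
from h import *
f=arm.grab_frame("wrist"); g=arm.grab_frame("scene")
s=arm.get_state(); print(s["t"],s["eef_pos"],s["ee_rot"],s["force"])
a=f["color"][60:330,90:420,::-1]; b=g["color"][125:185,150:223,::-1]
cv2.imwrite("pics/w3.png",np.hstack([cv2.resize(a,(440,360)),cv2.resize(b,(360,360)[:2],interpolation=2)]))
E
```

```text
9.5667 [0.59102521 0.22345009 0.0614664 ] [-3.14052212e+00 -1.58629737e-03 -2.01854448e-02] [-0.03402148  1.00425732 -0.75799836]
```

View pics/w3.png

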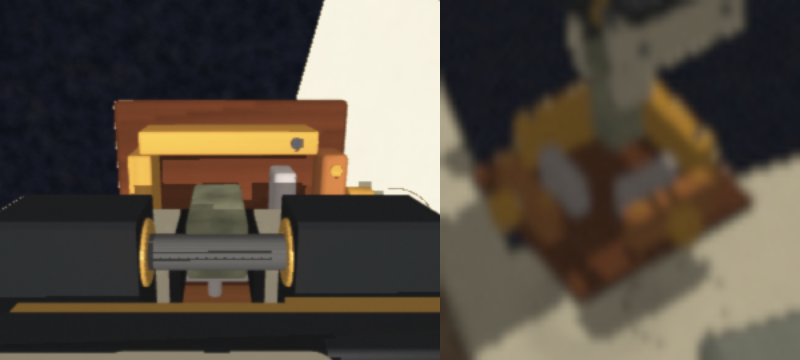

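The stone hangs upright inside the pocket, clear of both fences and the jaws. Now lower it gently.

>>> servo_tool([
  [1,0,0,6,0,0,0],
  [1,0,0,6,0,0,0],
  [1,0,0,5,0,0,0],
  [1,0,0,2,0,0,0],
  [1,0,0,0,0,0,0],
  [1,0,0,0,0,0,0],
])

```text
t: 10.07
eef_pos: [0.5904, 0.223, 0.0408]
ee_rot: [3.141, 0.0, -0.02]
force: [-0.1, 0.4, -0.9]
width: 0.024
gripper_force: 30.0
```

>>> servo_tool([
  [1,0,0,0.7,0,0,0],
  [1,0,0,0,0,0,0],
  [1,0,0,0,0,0,0],
])

```text
t: 10.32
eef_pos: [0.5904, 0.2231, 0.0404]
ee_rot: [-3.142, -0.0, -0.02]
force: [-0.6, 0.7, -1.4]
width: 0.0239
gripper_force: 30.0
```

>>> servo_tool([
  [1,0,0,0.7,0,0,0],
  [1,0,0,0,0,0,0],
  [1,0,0,0,0,0,0],
])

```text
t: 10.57
eef_pos: [0.5906, 0.2232, 0.04]
ee_rot: [-3.141, -0.0, -0.02]
force: [-1.0, -0.1, 1.9]
width: 0.0239
gripper_force: 30.0
```

>>> servo_tool([
  [1,3,-3.5,0,0,0,0],
  [1,3,-3.5,0,0,0,0],
  [1,3,-3.5,0,0,0,0],
  [1,2,-3.5,0,0,0,0],
  [1,0,0,0,0,0,0],
  [1,0,0,0,0,0,0],
])

```text
t: 11.07
eef_pos: [0.6025, 0.2374, 0.04]
ee_rot: [-3.141, -0.001, -0.02]
force: [-2.1, -2.2, 4.1]
width: 0.0235
gripper_force: 30.0
```

>>> servo_tool([
  [1,0,-1.5,0,0,0,0],
  [1,0,0,0,0,0,0],
  [1,0,0,0,0,0,0],
])

```text
t: 11.32
eef_pos: [0.6024, 0.2387, 0.0399]
ee_rot: [-3.141, -0.001, -0.02]
force: [1.2, -1.8, 4.6]
width: 0.024
gripper_force: 30.0
```

>>> servo_tool([
  [1,1.5,0,0,0,0,0],
  [1,0,0,0,0,0,0],
  [1,0,0,0,0,0,0],
])

```text
t: 11.57
eef_pos: [0.6029, 0.2386, 0.0399]
ee_rot: [-3.141, 0.0, -0.02]
force: [-3.8, -1.1, 6.4]
width: 0.0236
gripper_force: 30.0
```

>>> servo_tool([
  [1,0,-1,0,0,0,0],
  [1,0,0,0,0,0,0],
  [1,0,0,0,0,0,0],
])

```text
t: 11.82
eef_pos: [0.6029, 0.239, 0.0399]
ee_rot: [3.141, 0.001, -0.02]
force: [-1.6, -2.4, 7.4]
width: 0.0238
gripper_force: 30.0
```

>>> servo_tool([
  [1,0,-1,0,0,0,0],
  [1,0,0,0,0,0,0],
  [1,0,0,0,0,0,0],
])

```text
t: 12.07
eef_pos: [0.603, 0.2398, 0.0399]
ee_rot: [3.141, 0.001, -0.02]
force: [-1.4, -3.9, 7.8]
width: 0.0237
gripper_force: 30.0
```

>>> servo_tool([
  [1,1,0,0,0,0,0],
  [1,0,0,0,0,0,0],
  [1,0,0,0,0,0,0],
])

```text
t: 12.32
eef_pos: [0.6032, 0.2397, 0.0399]
ee_rot: [3.141, 0.002, -0.021]
force: [-5.5, -3.3, 9.6]
width: 0.0238
gripper_force: 30.0
```

>>> servo_tool([
  [1,0,0,-0.6,0,0,0],
  [1,0,0,0,0,0,0],
  [1,0,0,0,0,0,0],
])

```text
t: 12.57
eef_pos: [0.6041, 0.2406, 0.04]
ee_rot: [-3.141, 0.0, -0.02]
force: [-1.7, 0.2, 1.2]
width: 0.0239
gripper_force: 30.0
```

>>> servo_tool([
  [1,1,-1,0,0,0,0],
  [1,0,0,0,0,0,0],
  [1,0,0,0,0,0,0],
])

```text
t: 12.82
eef_pos: [0.6054, 0.2416, 0.0399]
ee_rot: [-3.141, 0.0, -0.02]
force: [0.2, 0.9, -0.5]
width: 0.0237
gripper_force: 30.0
```

>>> servo_tool([
  [1,0,-1,0,0,0,0],
  [1,0,0,0,0,0,0],
  [1,0,0,0,0,0,0],
  [1,0,0,0,0,0,0],
])

```text
t: 13.15
eef_pos: [0.6053, 0.2423, 0.0401]
ee_rot: [3.142, 0.0, -0.02]
force: [-0.0, 0.1, -0.6]
width: 0.0236
gripper_force: 30.0
```

Friction was the cause; with the vertical load relieved it moves freely. Continue.

>>> servo_tool([
  [1,1,0,0,0,0,0],
  [1,0,0,0,0,0,0],
  [1,0,0,0,0,0,0],
])

```text
t: 13.4
eef_pos: [0.6064, 0.2423, 0.0403]
ee_rot: [-3.142, -0.0, -0.02]
force: [-1.1, -0.1, -0.5]
width: 0.0238
gripper_force: 30.0
```

>>> servo_tool([
  [1,0,-1,0,0,0,0],
  [1,0,0,0,0,0,0],
  [1,0,0,0,0,0,0],
])

```text
t: 13.65
eef_pos: [0.6063, 0.2434, 0.0403]
ee_rot: [-3.142, -0.0, -0.02]
force: [-0.4, -0.2, -0.6]
width: 0.024
gripper_force: 30.0
```

>>> servo_tool([
  [1,1,0,0,0,0,0],
  [1,0,0,0,0,0,0],
  [1,0,0,0,0,0,0],
])

```text
t: 13.9
eef_pos: [0.6073, 0.2433, 0.0402]
ee_rot: [3.142, 0.0, -0.02]
force: [-1.2, -0.2, -0.3]
width: 0.0234
gripper_force: 30.0
```

>>> servo_tool([
  [1,0,-1,0,0,0,0],
  [1,0,0,0,0,0,0],
  [1,0,0,0,0,0,0],
])

```text
t: 14.15
eef_pos: [0.6073, 0.2435, 0.0403]
ee_rot: [3.141, 0.0, -0.02]
force: [0.1, -4.5, 1.1]
width: 0.0239
gripper_force: 30.0
```

>>> servo_tool([
  [1,1,0,0,0,0,0],
  [1,0,0,0,0,0,0],
  [1,0,0,0,0,0,0],
])

```text
t: 14.4
eef_pos: [0.6074, 0.2435, 0.0401]
ee_rot: [3.14, 0.002, -0.021]
force: [-4.3, -3.6, 2.7]
width: 0.0236
gripper_force: 30.0
```

>>> servo_tool([
  [1,1,0,0,0,0,0],
  [1,0,0,0,0,0,0],
  [1,0,0,0,0,0,0],
])

```text
t: 14.65
eef_pos: [0.6074, 0.2435, 0.04]
ee_rot: [3.14, 0.003, -0.021]
force: [-7.4, -3.0, 5.0]
width: 0.0239
gripper_force: 30.0
```

>>> servo_tool([
  [1,0,0,0.6,0,0,0],
  [1,0,0,0,0,0,0],
  [1,0,0,0,0,0,0],
])

```text
t: 14.9
eef_pos: [0.6074, 0.2435, 0.0399]
ee_rot: [3.14, 0.003, -0.021]
force: [-9.3, -3.3, 10.1]
width: 0.0238
gripper_force: 30.0
```

>>> servo_tool([
  [1,0,-1,0,0,0,0],
  [1,0,0,0,0,0,0],
  [1,0,0,0,0,0,0],
  [1,0,0,0,0,0,0],
])

```text
t: 15.23
eef_pos: [0.6074, 0.2435, 0.0399]
ee_rot: [3.139, 0.004, -0.021]
force: [-8.0, -6.9, 8.4]
width: 0.0239
gripper_force: 30.0
```

```bash
python3 - <<'E'
from h import *
f=arm.grab_frame("wrist"); g=arm.grab_frame("scene")
s=arm.get_state(); print(s["t"],s["eef_pos"],s["ee_rot"],s["force"],s["moment"])
a=f["color"][90:290,130:380,::-1]; b=g["color"][125:185,150:223,::-1]
cv2.imwrite("pics/w4.png",np.hstack([cv2.resize(a,(450,360),interpolation=2),cv2.resize(b,(350,288+72),interpolation=2)]))
E
```

```text
15.3333 [0.60739905 0.2435402  0.03991661] [ 3.13895236  0.00355766 -0.02078902] [-6.89386553 -6.18399664  8.29702059] [-2.5102497   2.88250235  0.00632198]
```

View pics/w4.png

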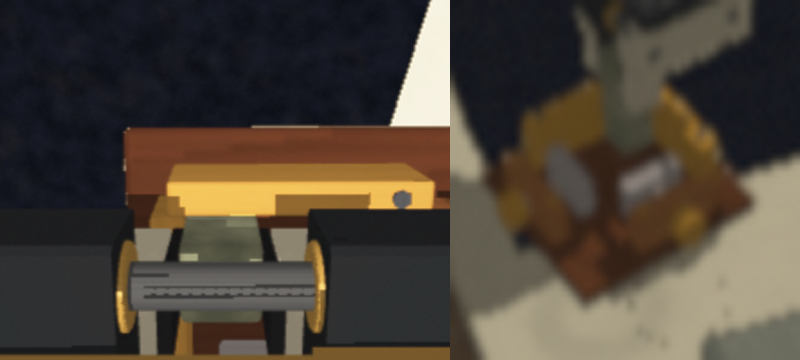

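The stone stands in the corner, with the fence faces hidden right behind it; the fingers stay above the fences. The tool has leaned by 0.2° under the push, so I'll square it.

>>> servo_tool([
  [1,0,0,0,0.15,0.2,0],
  [1,0,0,0,0,0,0],
  [1,0,0,0,0,0,0],
  [1,0,0,0,0,0,0],
])

```text
t: 15.67
eef_pos: [0.6074, 0.2436, 0.0399]
ee_rot: [3.142, 0.0, -0.021]
force: [-7.4, -6.7, 9.3]
width: 0.0238
gripper_force: 30.0
```

```bash
python3 - <<'E'
from h import *
s=arm.get_state(); print(s["t"],s["eef_pos"],s["ee_rot"],s["force"],s["moment"])
E
```

```text
15.6667 [0.60742166 0.24355291 0.03991785] [ 3.14152738e+00  3.30056091e-05 -2.06960160e-02] [-7.37286954 -6.73198763  9.32135244] [-2.52423815  2.896335   -0.03480735]
```

The tool is upright and the loads on both fences and the base are steady, so I'm handing it in.

```bash
python3 -c "
from station import arm
print(arm.job_done())"
```

```text
the job is handed in; nothing more can be done
None
```

The green stone stands upright on the clamp's base, gripped at 30 N and pushed into the corner with about 7 N on each fence and 9 N down; I handed it in at 15.7 s, and the fence contact is judged from force and position readings, since the fence faces were hidden in the last picture.

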